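# Square up a pile of chocolate bars and box it

### The arm

A 6-joint arm with a two-finger parallel gripper is mounted at the origin on a cart in front of the work surface, level with it; the furniture and walls round the work are solid. World frame = base frame: x ahead of the robot, y to its left, z up, the work surface at z = 0. Lengths are in m, angles in rad, forces in N, time in s.
With the tool pointing down it reaches from about 0.4 to 0.825 m from the base axis. Payload 7 kg.
Tool frame: the origin (TCP) lies at the very end of the fingers, on their centre line; the grasp point (between the pads) lies 19 mm behind it (arm.grasp_offset is the distance from the TCP to the grasp point, in m); z points along the fingers, y is the line along which they close (so a half turn about z gives the same grasp; the last joint's range is limited). The gripper opens to 88 mm and grips with 3 to 60 N. Pads are 19 mm wide; open, the fingers measure 130 mm over their backs; the gripper's body (78 mm by 193 mm) begins 47 mm behind the grasp point.
Start: joints at [1.43, 0.359, 0.012, 0, -1.224, -0.288], TCP at [0.281, 0.614, 0.227] pointing down, gripper open.
Joint ranges: [-3.07, 3.07], [-1.43, 2.12], [-1.02, 1.25], [-3.03, 1.67], [-3.05, -0], [-3.03, 3.03]. Speed limits (rad/s): [2.39, 2.39, 3.01, 3.14, 3.14, 3.14].

### API

Orientations are given as [roll, pitch, yaw] about the fixed x, y, z axes, in that order (R = Rz(yaw) Ry(pitch) Rx(roll)).
In Python, from station import get_state, cams, arm, nets gives the robot as it stands.
- The arm moves only by the shell command python3 -m creep 'ROWS' [FORCE]. ROWS is a JSON object of lists of equal length, an entry for each row: "translation": the shift along the world's x, y, z in mm, a list of three; "spin": the turn about the world's z in rad; "gripper": the opening, from 0 (shut) to 1 (fully open). In form: {"translation": [[dx, dy, dz], ...], "spin": [spin, ...], "gripper": [gripper, ...]}. A call has 1 to 8 rows; each row shifts and turns the commanded pose from where the row before left it; what a row does not reach is not made up. A row lasts 1/10 s, in which the tool goes at most 50 mm and 8.59 degrees, less where a joint would pass 70% of its speed; a pose out of reach is approached as far as the arm can. A call is refused whole if a number of a shift passes 50 or a number of a turn 0.15, either way. A call with a gripper value outside its range is refused whole. The fingers move at their own pace and stop on an object; FORCE is the grip in N (left out, the last holds). Time passes only in rows, so rows that do not move let the fingers close. It gives the time, the measured TCP pose, the force, the opening and the grip force at its end, in the units of the state.
- get_state(): the state, without advancing time (a new reading comes with each control period).
- cams.grab_frame(name): name is "scene" or "top"; returns a dict with "img" (420x560x3 uint8, red, green, blue), "mtx" (3x3 intrinsics, pixels), "D" ([k1, k2, p1, p2, k3] as OpenCV has them; the pictures are not rectified), "R" (3x3) and "t" (3): a world point X has camera coordinates R X + t. Camera axes: x right, y down, z forward; pixel columns grow to the right and rows downward; lengths in m; the calibration is good to about 2 mm. A picture is of the moment at which its call begins. There is no depth.
- arm.job_done(): hands the job in; it is judged then, once.
Trained networks look in the newest picture that a camera, given by its name, has taken for a name from the list of things; names that differ only in an ending like _2 or _b are one class to them, and where a whole thing is asked for, a point or a joint stands for the part that bears it (a point fixed in the world has none). Each returns a list of dicts, best first, with "confidence" (0 to 1); they miss things now and then, are a little off and sometimes report something else, mostly with a low value. They report only what shows in the picture. A call takes as long as a camera call.
- nets.search_frame(camera, label): "centre" ([x, y, z] in m, in world coordinates, good to about 4 mm: the middle of the surface that is visible of it).
- nets.pinpoint(camera, label): "centre" ([x, y, z] in m, in world coordinates, good to about 4 mm: a listed point, or the origin of a listed thing).
The state is a dict: "t": time; "q": joint angles; "qd": joint speeds; "joint_efforts": joint torques, N m; "eef_pos": TCP position; "ee_rot": TCP orientation; "force": force on the tool from outside, world axes, zero at the start; "moment": the same for the moment, N m; "width": finger opening in m; "gripper_force": force on a finger pad.
Only numpy, scipy, OpenCV 4.12 (cv2) and the standard library are available. Lean on these libraries where they do the work, as an engineer would, in place of code of your own. Each camera call takes 0.05 s, during which the arm holds its last target. There are 200 camera calls.

### The job

Take the untidy pile of four wrapped chocolate bars, with the gold board they lie on, from the slat into the squaring corner and tap it, length towards the end fence, until board and bars make one neat pile flush against both fences. Then lower the squared pile into the open gift box, without dropping it, so that the board and all four bars lie flat inside; leave the ribbon spool, the praline and the marker where they are.

Things in the scene. Friction and masses are not known exactly. Their poses are not given: they have to be found in the camera images.
- slat: loose pale wooden slat, 104 (x) x 38 (y) x 14 mm, on which the untidy pile lies at the start, the bars' length along the slat's x; origin at the centre of its underside
- gold_board: stiff gold presentation board under the four bars, 67 (x) x 57 (y) x 4 mm, 14 g; origin at the centre of its underside. It is a little larger than the bars and overhangs the slat, so fingers that reach down to it hold the board and the bars ride on it
- bar_brown: wrapped chocolate bar in silver foil and a brown paper sleeve, 64 x 54 x 7 mm, 28 g; origin at the centre of its underside, x along its length, y along its width; lowest of the four bars at the start
- bar_blue: wrapped chocolate bar in silver foil and a blue paper sleeve, 64 x 54 x 7 mm, 28 g; origin at the centre of its underside, x along its length, y along its width; second from below of the four bars at the start
- bar_cream: wrapped chocolate bar in silver foil and a cream paper sleeve, 64 x 54 x 7 mm, 28 g; origin at the centre of its underside, x along its length, y along its width; third from below of the four bars at the start
- bar_green: wrapped chocolate bar in silver foil and a green paper sleeve, 64 x 54 x 7 mm, 28 g; origin at the centre of its underside, x along its length, y along its width; uppermost of the four bars at the start
- squaring_corner: fixed white board, 146 (x) x 136 (y) x 14 mm, origin at the centre of its underside; on it two aluminium fences, 14 mm thick, 30 mm high: the end fence along its +x edge, the side fence along its -y edge. A 38 mm wide thumb slot is cut right through the board from its front edge, another through its far edge and the end fence, so that a squared pile can be gripped by its two ends
- corner (a point): where the two fence faces meet, on the board's top (14 mm over the table); axes as the board's. End fence face at x = 0, side fence face at y = 0 (runs from x = 0 to -104 mm). The board reaches to x = -132, y = 122 mm. Thumb slots, right through: y = 9 to 47 mm, x > -7 and x < -59 mm. Flush to both, length along x, the gold board is centred at x = -33.5, y = 28.5 mm and a bar at -32, 27 mm
- gift_box: loose open coral-red gift box, 78 x 68 x 44 mm outside, inside 72 (x) x 62 (y) mm; origin at the centre of its underside. On its floor a white pad, 52 mm long (x), top at z = 9 mm for the pile. The long walls (y = +-31 mm inside) are whole; each end (x = +-36 mm inside) has a 43 mm wide thumb cut-out in its middle, open from the table (floor cut back to the pad, x = +-26 mm) to the top
- ribbon_spool: bystander: spool of gold ribbon lying flat, 74 mm across, 19 mm high; origin at its underside
- praline: bystander: chocolate in a brown pleated paper cup, 40 x 33 x 25 mm; origin at its underside
- red_marker: bystander: white marker pen with a red cap lying down, 135 mm long (along its y), 17 mm thick; origin at its underside

How it is judged:
By the outcome, as a careful person would: the job done as asked, in the order asked, and still so for the second after the job is handed in, with the robot touching nothing.
It also fails if it takes over 72 s, if anything falls off the work surface, if the arm or the gripper's body presses on something with over 40 N, if the wrist force passes 120 N, or if a joint passes its speed limit or range.

## Working session

There is one attempt and no reset: what is moved stays moved. The work goes in short steps, Python scripts to look and compute and a shell command to move; the robot and the scene stay as the last step left them, time stands still between calls to the robot, and variables do not carry over. Pictures are saved under pics/ and viewed, at most 10 in all, crops included, and the job is handed in when it is done.

```bash
mkdir -p pics; cat > h.py <<'E'
import numpy as np, cv2
from station import get_state, cams, arm, nets
def save(name,fn,crop=None,s=1):
    f=cams.grab_frame(name); im=f["img"][:,:,::-1]
    if crop: x0,y0,x1,y1=crop; im=im[y0:y1,x0:x1]
    if s!=1: im=cv2.resize(im,None,fx=s,fy=s,interpolation=cv2.INTER_CUBIC)
    cv2.imwrite("pics/"+fn,im); return f
def ray(f,uv):
    p=cv2.undistortPoints(np.array([[uv]],float),np.array(f["mtx"]),np.array(f["D"]))[0,0]
    R=np.array(f["R"]);return -R.T@np.array(f["t"]),R.T@np.array([p[0],p[1],1])
def atz(f,uv,z):
    c,d=ray(f,uv);return c+d*(z-c[2])/d[2]
def proj(f,X):
    return cv2.projectPoints(np.array(X,float).reshape(-1,3),cv2.Rodrigues(np.array(f["R"]))[0],np.array(f["t"],float),np.array(f["mtx"]),np.array(f["D"]))[0][:,0]
E
python3 - <<'E'
from h import *
a=save("scene","s0.png",None,1.4);b=save("top","t0.png",None,1.4)
for n in["slat","gold_board","bar_brown","bar_blue","bar_cream","bar_green","squaring_corner","corner","gift_box","ribbon_spool","praline","red_marker"]:
    for c in["scene","top"]:
        r=nets.pinpoint(c,n); print(n,c,[(np.round(x["centre"],4).tolist(),round(x["confidence"],2)) for x in r[:2]])
for f in(a,b):print(-np.array(f["R"]).T@np.array(f["t"]),np.round(f["mtx"],0).tolist())
s=get_state();print(s)
E
```

```text
slat scene [([0.4789, 0.2223, 0.0015], 0.68)]
slat top []
gold_board scene [([0.4779, 0.2219, 0.0145], 0.59), ([0.3308, 0.2471, -0.0008], 0.18)]
gold_board top []
bar_brown scene [([0.4797, 0.2226, 0.021], 0.68)]
bar_brown top []
bar_blue scene [([0.493, 0.2281, 0.0256], 0.56)]
bar_blue top [([0.4911, 0.224, 0.0226], 0.54)]
bar_cream scene [([0.4659, 0.2188, 0.0351], 0.72), ([0.3359, 0.2432, 0.0006], 0.59)]
bar_cream top [([0.4704, 0.2245, 0.0292], 0.82)]
bar_green scene [([0.4797, 0.2281, 0.039], 0.52)]
bar_green top [([0.4848, 0.227, 0.0408], 0.85)]
squaring_corner scene [([0.5807, 0.0141, -0.0024], 0.64)]
squaring_corner top [([0.5773, 0.0149, -0.0017], 0.92)]
corner scene [([0.6349, 0.2226, -0.0043], 0.72)]
corner top [([0.629, -0.0462, 0.011], 0.77)]
gift_box scene [([0.6353, 0.2246, -0.001], 0.76)]
gift_box top [([0.635, 0.2182, -0.0034], 0.72)]
ribbon_spool scene [([0.7333, 0.2623, -0.0014], 0.91)]
ribbon_spool top [([0.7359, 0.2632, -0.0013], 0.71), ([0.3395, 0.2441, -0.0021], 0.32)]
praline scene []
praline top []
red_marker scene [([0.335, 0.2464, -0.0015], 0.81), ([0.4931,
[... 227 characters left out ...]
 [0.0, 468.0, 212.0], [0.0, 0.0, 1.0]]
{'t': 1.3, 'q': array([ 1.43008111e+00,  3.58588075e-01,  1.19061128e-02,  4.92741949e-06,
       -1.22409557e+00, -2.88097557e-01]), 'qd': array([ 0.0003411 , -0.00064769, -0.00086506, -0.00163487, -0.00171826,
       -0.00158785]), 'joint_efforts': array([-2.59421186e-04, -5.82382607e+01,  2.93306065e+01,  7.00314939e+00,
        1.25620971e-02, -1.43265862e-05]), 'eef_pos': array([0.28067082, 0.61386168, 0.22657251]), 'ee_rot': array([-3.14157332e+00,  8.96122123e-07, -4.28811100e-01]), 'force': array([ 0.78331951, -0.19491582,  0.22865572]), 'moment': array([ 0.01926853,  0.05014548, -0.0360386 ]), 'gripper_force': 0.0, 'width': 0.08740844057013167}
```

View pics/s0.png

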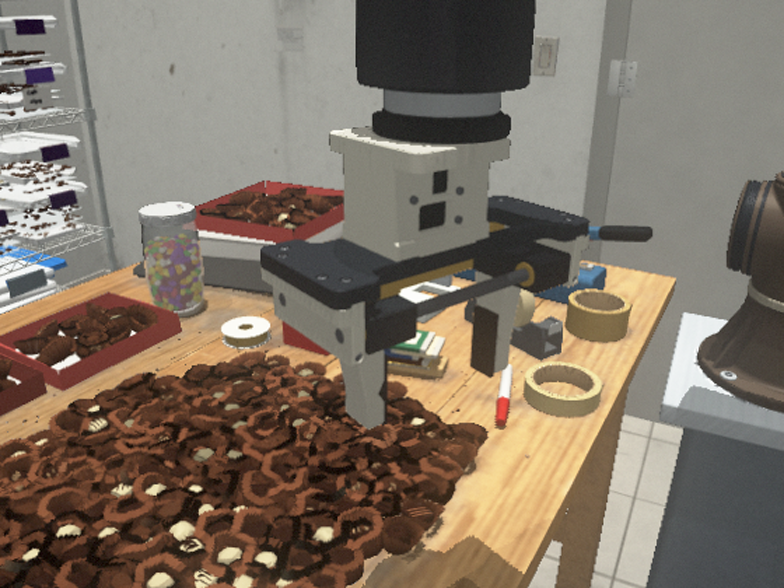

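View pics/t0.png

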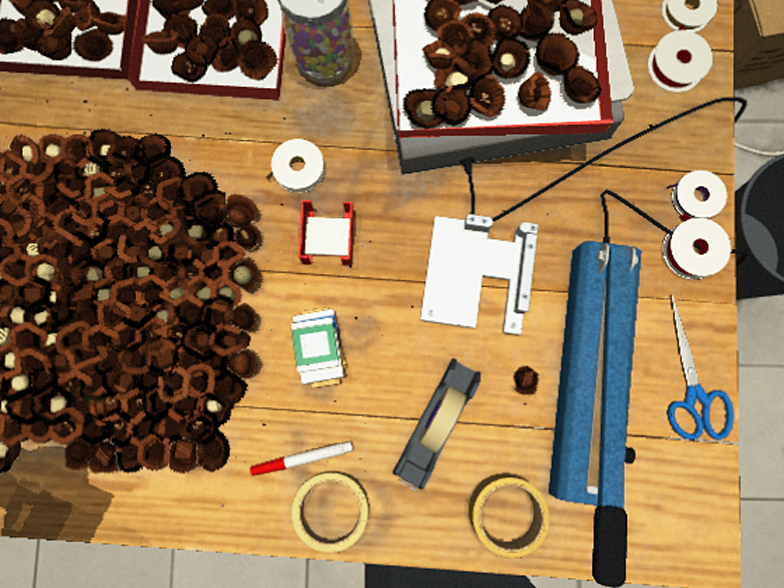

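The scene view shows the pile around (415,345), with the box partly hidden by the gripper. In the top view: pile (318,347), box (327,233), corner (480,272), with the praline (525,380), dispenser and blue sealer nearby. I'll zoom in for yaw angles.

```bash
python3 - <<'E'
from h import *
f=save("top","t1.png",(190,130,400,287),3.8)
np.save("top.npy",f["img"])
for uv in[(400,170),(470,165),(610,130),(550,495),(580,243),(437,425),(525,380),(455,365)]:
    print(uv,np.round(atz(f,np.array(uv)/1.4,0),3),np.round(atz(f,np.array(uv)/1.4,0.06),3))
E
```

```text
(400, 170) [0.734 0.12  0.   ] [0.712 0.121 0.06 ]
(470, 165) [0.742 0.021 0.   ] [0.72  0.029 0.06 ]
(610, 130) [ 0.796 -0.179  0.   ] [ 0.77  -0.158  0.06 ]
(550, 495) [ 0.292 -0.079  0.   ] [ 0.3   -0.064  0.06 ]
(580, 243) [ 0.63  -0.131  0.   ] [ 0.616 -0.113  0.06 ]
(437, 425) [0.38  0.069 0.   ] [0.382 0.073 0.06 ]
(525, 380) [ 0.441 -0.05   0.   ] [ 0.439 -0.037  0.06 ]
(455, 365) [0.46  0.044 0.   ] [0.457 0.05  0.06 ]
```

View pics/t1.png

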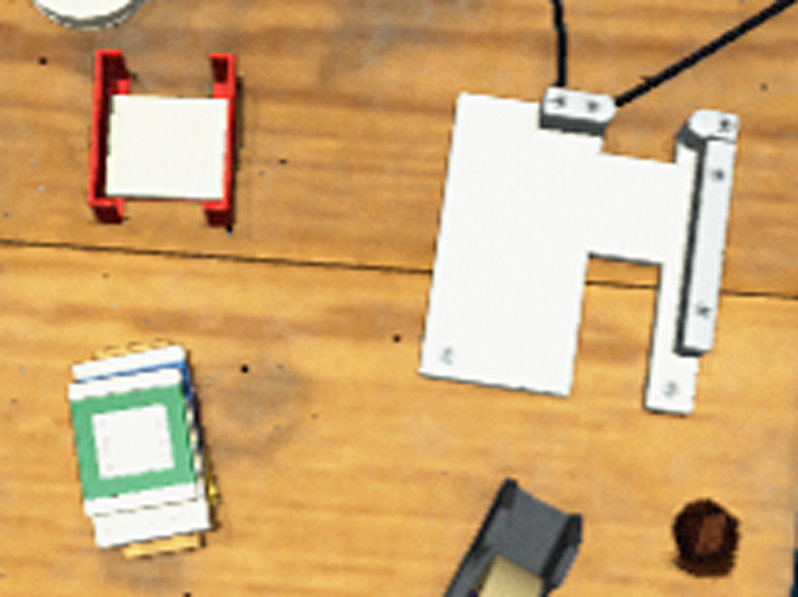

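The crop shows the slat ends at (132,349) and (162,550), the corner plate from (460,95) to (690,413), and the box pad at (166,148). I'll fit poses to these points.

```bash
cat > fit.py <<'E'
from h import *
from scipy.optimize import least_squares
def fit(f,obj,crop,x0,off=(190,130),s=3.8):
    pts=(np.array(crop,float)+.5)/s-.5+np.array(off); obj=np.array(obj,float)
    def w(p):
        c,d=np.cos(p[2]),np.sin(p[2]); return np.c_[p[0]+c*obj[:,0]-d*obj[:,1],p[1]+d*obj[:,0]+c*obj[:,1],obj[:,2]]
    r=least_squares(lambda p:(proj(f,w(p))-pts).ravel(),x0,loss="soft_l1",f_scale=.5)
    e=np.linalg.norm(proj(f,w(r.x))-pts,axis=1)
    return r.x,e
E
python3 - <<'E'
from fit import *
f=cams.grab_frame("top")
z=.014
# corner frame
o=[(.014,.122,z),(-.132,.122,z),(-.132,.047,z),(-.132,.009,z),(-.132,-.014,z),(-.059,.047,z),(-.059,.009,z),(-.007,.047,z),(-.104,-.014,.044),(.014,-.014,.044)]
c=[(460,95),(420,375),(568,396),(647,410),(690,413),(588,256),(662,263),(602,152),(704,353),(738,115)]
p,e=fit(f,o,c,[.63,-.046,-.1]);print("corner",p.round(4),e.round(2))
h=.044
o=[(.026,.031,.009),(.026,-.031,.009),(-.026,-.031,.009),(-.026,.031,.009),(.039,.034,h),(.039,-.034,h),(-.039,.034,h),(-.039,-.034,h)]
c=[(108,97),(228,100),(224,200),(105,195),(97,52),(235,57),(92,218),(232,225)]
p,e=fit(f,o,c,[.63,.22,0]);print("box",p.round(4),e.round(2))
o=[(.052,.019,z),(.052,-.019,z),(-.052,.019,z),(-.052,-.019,z)]
c=[(95,355),(168,343),(125,555),(202,545)]
p,e=fit(f,o,c,[.48,.22,.1]);print("slat",p.round(4),e.round(2))
for n,q,zz in[("green near-left",(70,387),.046),("gr far right",(181,371),.046),("gr bl",(88,515),.046),("gr br",(205,497),.046),("cr bl",(97,547),.039),("cr br",(210,528),.039),("bl tl",(75,362),.032),("bl tr",(185,347),.032),("gold r",(215,492),.018)]:
    print(n,atz(f,(np.array(q)+.5)/3.8-.5+np.array([190,130]),zz).round(4))
E
```

```text
corner [ 0.633  -0.0466 -0.1398] [0.8  0.44 0.39 0.59 0.8  0.65 0.51 0.6  1.94 0.29]
box [ 0.634   0.2193 -0.0134] [0.49 0.84 1.04 0.76 0.33 0.31 2.7  3.66]
slat [0.4816 0.2258 0.1804] [0.98 1.11 1.48 0.58]
green near-left [0.508  0.2601 0.046 ]
gr far right [0.5162 0.2075 0.046 ]
gr bl [0.4475 0.2497 0.046 ]
gr br [0.4565 0.1949 0.046 ]
cr bl [0.4328 0.2459 0.039 ]
cr br [0.4422 0.1927 0.039 ]
bl tl [0.5218 0.2601 0.032 ]
bl tr [0.5297 0.2069 0.032 ]
gold r [0.4604 0.1919 0.018 ]
```

```bash
python3 -m creep '{"translation":[[20,-38,-10],[20,-38,-10],[20,-38,-10],[20,-38,-10],[20,-38,-10],[20,-38,-10],[20,-38,-10],[20,-38,-10]],"spin":[0.076,0.076,0.076,0.076,0.076,0.076,0.076,0.076],"gripper":[1,1,1,1,1,1,1,1]}'
```

```text
t: 2.2
eef_pos: [0.4412, 0.3084, 0.1466]
ee_rot: [-3.141, -0.001, 0.183]
force: [1.3, 0.5, 0.4]
width: 0.0877
gripper_force: 0.0
```

```bash
python3 -m creep '{"translation":[[20,-42,0],[20,-41,0],[0,0,0]],"spin":[0,0,0],"gripper":[1,1,1]}'; python3 - <<'E'
from h import *
f=cams.grab_frame("scene"); 
for n in[[.48,.225,.02],[.63,-.05,.03],[.63,.22,.03]]: print(proj(f,n))
im=f["img"][:,:,::-1]
a=proj(f,[.48,.225,.02])[0].astype(int)
x0,y0=max(0,a[0]-90),a[1]-70
print(x0,y0); c=im[y0:y0+130,x0:x0+175]
cv2.imwrite("pics/s1.png",cv2.resize(c,None,fx=4.5,fy=4.5,interpolation=cv2.INTER_CUBIC))
for n in["slat","gold_board","bar_brown","bar_blue","bar_cream","bar_green","gift_box"]:
    r=nets.pinpoint("scene",n);print(n,[(np.round(x["centre"],4).tolist(),round(x["confidence"],2)) for x in r[:1]])
E
```

```text
t: 2.5
eef_pos: [0.4818, 0.2227, 0.1465]
ee_rot: [3.141, 0.001, 0.175]
force: [0.0, 0.7, -1.5]
width: 0.0877
gripper_force: 0.0
[[291.4213322  251.91540772]]
[[285.46429028 189.82029815]]
[[227.11476229 230.36018564]]
201 181
slat [([0.4793, 0.2229, 0.0012], 0.68)]
gold_board [([0.4766, 0.2251, 0.0143], 0.4)]
bar_brown [([0.4801, 0.2194, 0.0199], 0.7)]
bar_blue [([0.4907, 0.2276, 0.0279], 0.62)]
bar_cream [([0.4658, 0.2179, 0.0314], 0.63)]
bar_green [([0.4778, 0.23, 0.041], 0.72)]
gift_box [([0.6373, 0.2194, -0.0027], 0.9)]
```

View pics/s1.png

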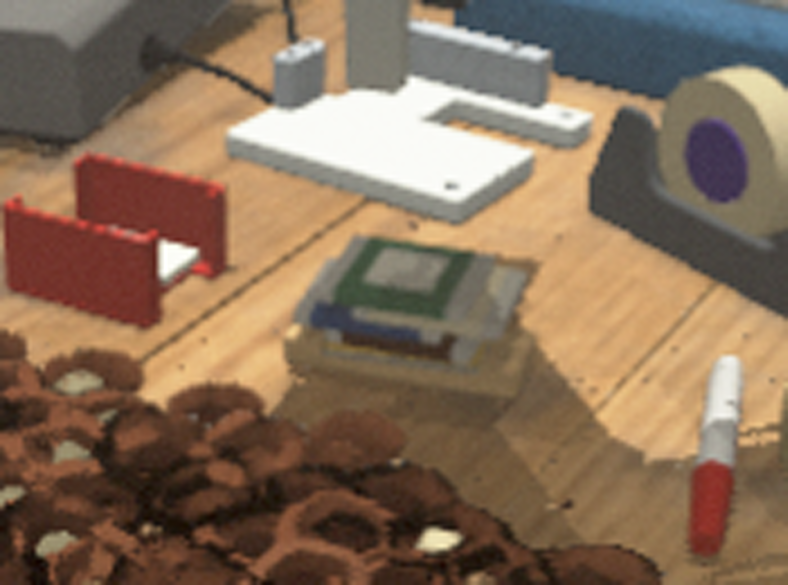

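Scene crop: green label centre at (413,268), the pile staggered (blue towards +x, cream towards −x), the slat below it. Box at (115,240) and the corner behind are both clear. I'll check the height by triangulation and descend.

```bash
python3 - <<'E'
from h import *
def tri(A,B):
    (c1,d1),(c2,d2)=A,B
    k=np.linalg.lstsq(np.c_[d1,-d2],c2-c1,rcond=None)[0]
    p,q=c1+k[0]*d1,c2+k[1]*d2; return ((p+q)/2).round(4),np.linalg.norm(p-q).round(4)
t=cams.grab_frame("top");s=cams.grab_frame("scene")
T=lambda x,y:ray(t,(np.array([x,y])+.5)/3.8-.5+[190,130])
S=lambda x,y:ray(s,(np.array([x,y])+.5)/4.5-.5+[201,181])
print("green label",tri(T(133,442),S(413,268)))
print("box far wall top +x",tri(T(235,57),S(80,156)),"box near wall -x top",tri(T(92,208),S(158,235)))
print("fence end +x/+y.. side fence -x top",tri(T(692,340),S(548,57)))
print("board front left",tri(T(420,375),S(460,207)))
E
python3 -m creep '{"translation":[[0,1,-40],[0,1,-25],[0,0,-20],[0,0,0]],"spin":[0.004,0,0,0],"gripper":[1,1,1,1]}'
```

```text
green label (array([0.4797, 0.2284, 0.0474]), np.float64(0.005))
box far wall top +x (array([0.6737, 0.185 , 0.0411]), np.float64(0.0015)) box near wall -x top (array([0.5924, 0.2509, 0.0469]), np.float64(0.0055))
fence end +x/+y.. side fence -x top (array([ 0.5296, -0.0384,  0.0436]), np.float64(0.0088))
board front left (array([0.5183, 0.091 , 0.0103]), np.float64(0.003))
t: 3.4
eef_pos: [0.479, 0.2279, 0.059]
ee_rot: [3.139, 0.004, 0.183]
force: [0.1, -0.6, -0.4]
width: 0.0881
gripper_force: 0.0
```

```bash
python3 -m creep '{"translation":[[0,-1,-25],[0,-1,-20],[0,0,-7],[0,0,0],[0,0,0],[0,0,0],[0,0,0],[0,0,0]],"spin":[0,0,0,0,0,0,0,0],"gripper":[1,1,1,0.8,0.72,0.66,0.6,0.5]}' 15
```

```text
t: 4.2
eef_pos: [0.481, 0.227, 0.0104]
ee_rot: [-3.141, -0.001, 0.183]
force: [-0.9, -0.5, 5.6]
width: 0.0565
gripper_force: 14.9
```

```bash
python3 -m creep '{"translation":[[0,0,5],[0,0,10],[0,0,25],[0,0,30],[0,0,0]],"spin":[0,0,0,0,0],"gripper":[0.5,0.5,0.5,0.5,0.5]}' 20; python3 - <<'E'
from h import *
f=save("scene","s2.png",(201,141,376,271),4.5)
E
```

```text
t: 4.7
eef_pos: [0.4828, 0.2287, 0.0841]
ee_rot: [-3.138, -0.006, 0.184]
force: [0.1, 0.6, -1.9]
width: 0.0565
gripper_force: 19.9
```

View pics/s2.png

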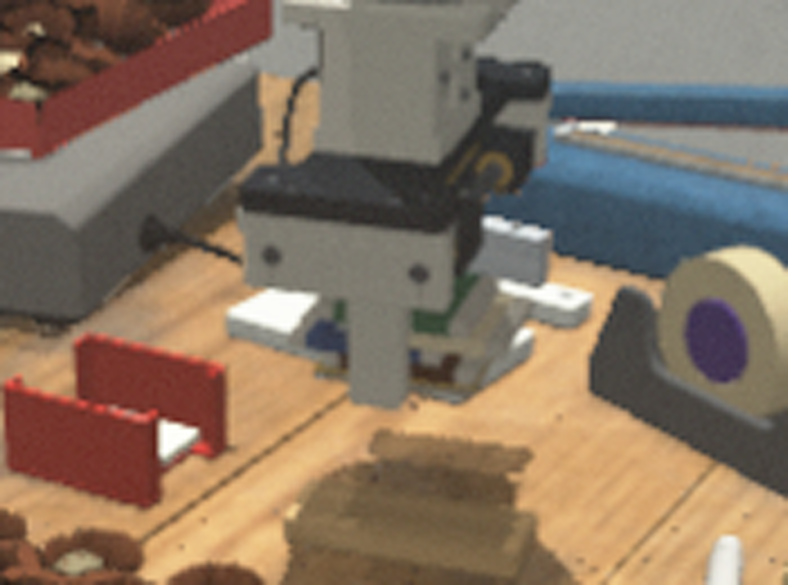

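The pile is off the slat and held. The board is visible at (315–465, ~385), and the sealer and dispenser are clear of the path. Next I carry it to the corner plate, short of both fences.

```bash
python3 -m creep '{"translation":[[7,-12,0],[12,-25,0],[15,-30,0],[15,-32,0],[15,-32,0],[15,-32,0],[13,-26,0],[9.5,-15,0]],"spin":[-0.02,-0.04,-0.05,-0.05,-0.05,-0.05,-0.043,-0.02],"gripper":[0.5,0.5,0.5,0.5,0.5,0.5,0.5,0.5]}'; python3 -m creep '{"translation":[[0,0,-10],[0,0,-20],[0,0,-15],[0,0,-8],[0,0,-4],[0,0,0]],"spin":[0,0,0,0,0,0],"gripper":[0.5,0.5,0.5,0.5,0.5,0.5]}'; python3 -c "
from h import *
f=save('top','t2.png',(300,150,400,230),7)
s=save('scene','s3.png')
for n in ['gold_board','bar_brown','bar_blue','bar_cream','bar_green','corner']:
  print(n,[(np.round(x['centre'],4).tolist(),round(x['confidence'],2)) for x in nets.pinpoint('scene',n)[:1]])
"
```

```text
t: 5.55
eef_pos: [0.5818, 0.0199, 0.0783]
ee_rot: [3.14, 0.002, -0.144]
force: [-0.5, -0.3, -0.9]
width: 0.0565
gripper_force: 19.9
t: 6.15
eef_pos: [0.5817, 0.0229, 0.0219]
ee_rot: [3.141, 0.001, -0.14]
force: [-0.7, -0.6, -0.6]
width: 0.0566
gripper_force: 19.9
gold_board [([0.6341, 0.2222, -0.0017], 0.58)]
bar_brown [([0.5798, 0.0203, 0.0332], 0.39)]
bar_blue [([0.5937, 0.0211, 0.0369], 0.53)]
bar_cream [([0.5656, 0.0223, 0.0423], 0.5)]
bar_green [([0.5773, 0.0225, 0.0501], 0.46)]
corner [([0.6337, -0.0539, 0.013], 0.59)]
```

```bash
python3 -m creep '{"translation":[[0,0,-4],[0,0,-2.5],[0,0,-1.5],[0,0,0]],"spin":[0,0,0,0],"gripper":[0.5,0.5,0.5,0.5]}' 5
```

```text
t: 6.95
eef_pos: [0.582, 0.0228, 0.0144]
ee_rot: [3.141, 0.0, -0.14]
force: [0.1, 0.1, -1.3]
width: 0.057
gripper_force: 5.0
```

View pics/t2.png

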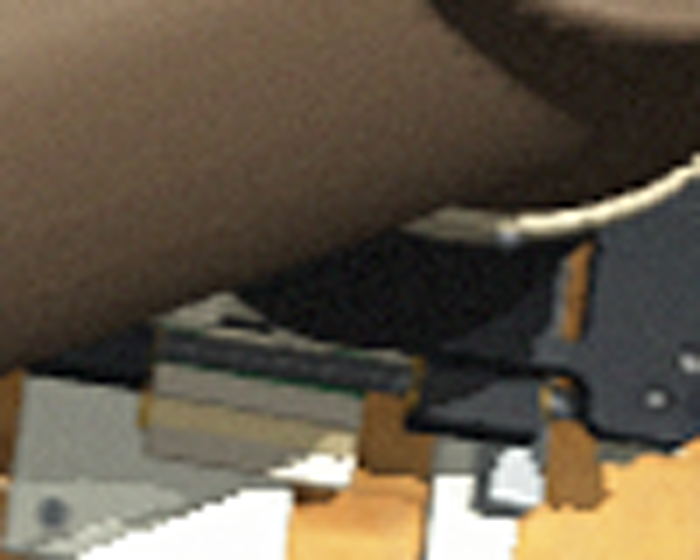

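The top view is mostly hidden by the arm, but the pile ends show at (250,420) over the plate. I'll release and rise.

```bash
python3 -m creep '{"translation":[[0,0,0],[0,0,0],[0,0,0],[0,0,0],[0,0,0],[0,0,10],[0,0,25],[0,0,35]],"spin":[0,0,0,0,0,0,0,0],"gripper":[0.67,0.69,0.72,0.76,0.76,0.76,0.76,0.76]}' 5; python3 -m creep '{"translation":[[0,40,10],[0,40,0],[0,40,0],[0,40,0],[0,30,0]],"spin":[-0.14,-0.14,-0.14,-0.14,-0.14],"gripper":[0.6,0.3,0.23,0.23,0.23]}'
python3 - <<'E'
from h import *
f=save("top","t3.png",(290,140,400,235),7)
s=save('scene','s4.png',(201,161,376,271),4)
for c in('scene','top'):
 for n in ['gold_board','bar_brown','bar_blue','bar_cream','bar_green']:
  print(n,c,[(np.round(x['centre'],4).tolist(),round(x['confidence'],2)) for x in nets.pinpoint(c,n)[:1]])
a=cv2.imread("pics/t3.png")[:,:];b=cv2.imread("pics/s4.png")
a=cv2.resize(a,(500,432)); b=cv2.resize(b,(300,189)); v=np.zeros((432,800,3),np.uint8);v[:,:500]=a;v[:189,500:]=b;cv2.imwrite("pics/v3.png",v)
E
```

```text
t: 7.75
eef_pos: [0.581, 0.0225, 0.0844]
ee_rot: [3.14, 0.003, -0.14]
force: [1.4, -0.1, 0.8]
width: 0.066
gripper_force: 0.0
t: 8.25
eef_pos: [0.5822, 0.2152, 0.0957]
ee_rot: [-3.14, -0.0, -0.845]
force: [0.1, 0.4, -0.1]
width: 0.032
gripper_force: 0.0
gold_board scene [([0.5661, 0.0218, 0.0308], 0.54)]
bar_brown scene [([0.5785, 0.0185, 0.0205], 0.68)]
bar_blue scene [([0.5924, 0.0204, 0.0289], 0.58)]
bar_cream scene [([0.5684, 0.0194, 0.034], 0.65)]
bar_green scene [([0.577, 0.0233, 0.0387], 0.59)]
gold_board top [([0.5786, 0.0236, 0.0129], 0.39)]
bar_brown top []
bar_blue top [([0.5924, 0.0157, 0.0219], 0.57)]
bar_cream top [([0.5695, 0.0259, 0.0276], 0.79)]
bar_green top [([0.5826, 0.0239, 0.0418], 0.66)]
```

View pics/v3.png

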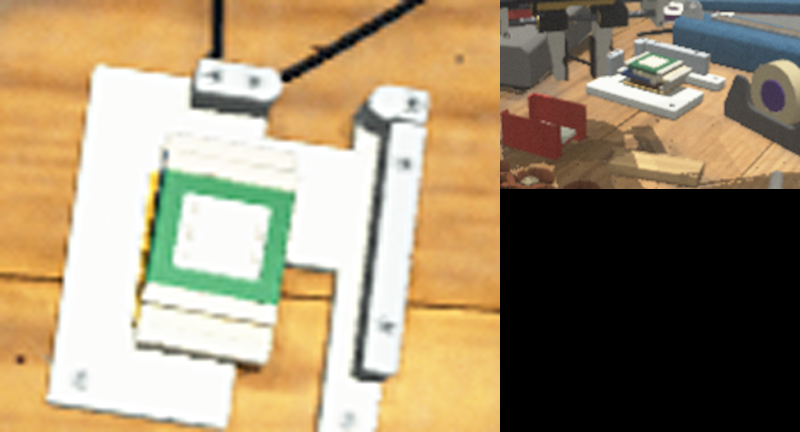

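The pile sits squarely on the plate, 35 mm from the side fence, with bars staggered lengthwise (top-crop centre (220,245)). I'll turn the gripper into a wide paddle on the +y side.

```bash
python3 -m creep '{"translation":[[2,-22,0],[1,-25,0],[1,-25,0],[1,-25,0],[1,-25,0],[1,-18,0],[0,0,-30],[0,0,-25]],"spin":[-0.145,-0.145,-0.145,-0.145,-0.145,-0.146,0,0],"gripper":[0.23,0.23,0.23,0.23,0.23,0.23,0.23,0.23]}'; python3 -m creep '{"translation":[[0,0,-10],[0,0,-7],[0,0,-4],[0,0,-2],[0,0,0],[0,0,0]],"spin":[0,0,0,0,0,0],"gripper":[0.23,0.23,0.23,0.23,0.23,0.23]}'
```

```text
t: 9.65
eef_pos: [0.5896, 0.0719, 0.0395]
ee_rot: [-3.14, 0.001, -1.713]
force: [-1.1, -0.4, -0.4]
width: 0.0202
gripper_force: 0.0
t: 10.25
eef_pos: [0.5896, 0.0731, 0.0173]
ee_rot: [-3.141, 0.001, -1.711]
force: [-0.0, 0.8, -0.3]
width: 0.0199
gripper_force: 0.0
```

```bash
python3 -m creep '{"translation":[[-0.7,-5,0],[-0.7,-5,0],[-0.7,-5,0],[-0.7,-5,0],[-0.7,-5,0],[-0.7,-5,0],[-0.6,-4,0],[0,0,0]],"spin":[0,0,0,0,0,0,0,0],"gripper":[0.23,0.23,0.23,0.23,0.23,0.23,0.23,0.23]}'; python3 -m creep '{"translation":[[-0.4,-3,0],[-0.3,-2,0],[0,0,0]],"spin":[0,0,0],"gripper":[0.23,0.23,0.23]}'
python3 - <<'E'
from h import *
f=save("top","t4.png",(290,140,400,235),7)
s=save('scene','s5.png',(201,161,376,271),4)
for c in('scene','top'):
 for n in ['gold_board','bar_brown','bar_blue','bar_cream','bar_green']:
  print(n,c,[(np.round(x['centre'],4).tolist(),round(x['confidence'],2)) for x in nets.pinpoint(c,n)[:1]])
E
```

```text
t: 11.05
eef_pos: [0.584, 0.0382, 0.0165]
ee_rot: [3.141, -0.0, -1.711]
force: [-0.6, -0.3, 0.3]
width: 0.0198
gripper_force: 0.0
t: 11.35
eef_pos: [0.5835, 0.0336, 0.0165]
ee_rot: [3.141, -0.0, -1.711]
force: [-0.3, -0.5, -0.7]
width: 0.0203
gripper_force: 0.0
gold_board scene [([0.5714, -0.0062, 0.0109], 0.54)]
bar_brown scene [([0.5757, -0.007, 0.0189], 0.37)]
bar_blue scene []
bar_cream scene [([0.5673, -0.0076, 0.0334], 0.56)]
bar_green scene [([0.572, -0.0053, 0.0403], 0.69)]
gold_board top []
bar_brown top []
bar_blue top []
bar_cream top [([0.5636, -0.0002, 0.0301], 0.47)]
bar_green top [([0.5782, -0.0077, 0.041], 0.68)]
```

```bash
R='[0.23,0.23,0.23]'; python3 -m creep '{"translation":[[-0.2,-1.5,0],[-0.1,-1,0],[0,0,0]],"spin":[0,0,0],"gripper":[0.23,0.23,0.23]}'; python3 -m creep '{"translation":[[-0.15,-1,0],[0,0,0]],"spin":[0,0],"gripper":[0.23,0.23]}';python3 -m creep '{"translation":[[-0.15,-1,0],[0,0,0]],"spin":[0,0],"gripper":[0.23,0.23]}';
```

```text
t: 12.25
eef_pos: [0.5834, 0.0312, 0.0166]
ee_rot: [-3.142, 0.0, -1.711]
force: [-0.2, 0.6, -0.5]
width: 0.0199
gripper_force: 0.1
t: 12.45
eef_pos: [0.5832, 0.0303, 0.0166]
ee_rot: [-3.142, 0.0, -1.711]
force: [0.2, 0.3, 0.2]
width: 0.02
gripper_force: 0.1
t: 12.65
eef_pos: [0.5831, 0.0293, 0.0166]
ee_rot: [-3.142, 0.0, -1.711]
force: [0.1, -0.1, 0.2]
width: 0.0203
gripper_force: 0.1
```

```bash
for i in 1; do python3 -m creep '{"translation":[[-0.15,-1,0],[0,0,0]],"spin":[0,0],"gripper":[0.23,0.23]}';python3 -m creep '{"translation":[[-0.15,-1,0],[0,0,0]],"spin":[0,0],"gripper":[0.23,0.23]}'; done
python3 - <<'E'
from h import *
f=save("top","t5.png",(290,140,400,235),7)
s=save('scene','s6.png',(250,165,360,225),7)
a=cv2.resize(cv2.imread("pics/t5.png"),(400,345));b=cv2.resize(cv2.imread("pics/s6.png"),(400,218)); v=np.zeros((345,800,3),np.uint8);v[:,:400]=a;v[:218,400:]=b;cv2.imwrite("pics/v5.png",v)
E
```

```text
t: 12.85
eef_pos: [0.5829, 0.0283, 0.0166]
ee_rot: [-3.142, -0.0, -1.711]
force: [0.3, -0.5, -0.2]
width: 0.0202
gripper_force: 0.2
t: 13.05
eef_pos: [0.5827, 0.0273, 0.0166]
ee_rot: [-3.142, -0.0, -1.711]
force: [0.1, 0.4, -0.2]
width: 0.02
gripper_force: 0.2
```

View pics/v5.png

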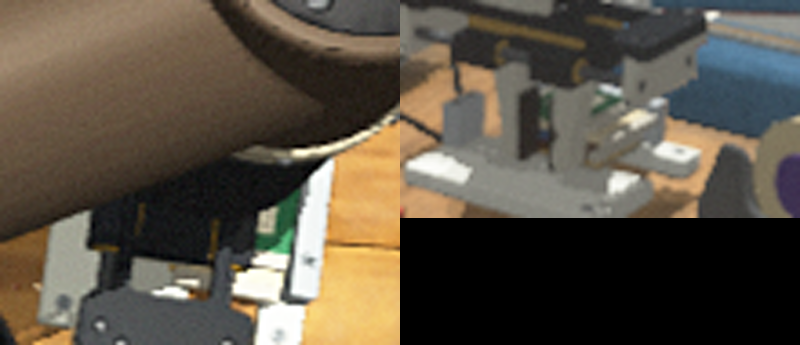

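The pile is within a few mm of the side fence (top crop: green at (280,220), fence at (310,250)). I'll keep nudging until contact force shows.

```bash
python3 -m creep '{"translation":[[-0.15,-1,0],[0,0,0]],"spin":[0,0],"gripper":[0.23,0.23]}'|grep -E "^force|eef";python3 -m creep '{"translation":[[-0.07,-0.5,0],[0,0,0]],"spin":[0,0],"gripper":[0.23,0.23]}'|grep -E "^force|eef"; python3 -m creep '{"translation":[[-0.07,-0.5,0],[0,0,0]],"spin":[0,0],"gripper":[0.23,0.23]}'|grep -E "^force|eef"
```

```text
eef_pos: [0.5826, 0.0263, 0.0165]
force: [-0.4, 0.5, 0.2]
eef_pos: [0.5825, 0.0258, 0.0166]
force: [-0.1, 0.6, -0.2]
eef_pos: [0.5825, 0.0254, 0.0166]
force: [-0.8, 1.8, -0.3]
```

```bash
python3 -m creep '{"translation":[[-0.07,-0.5,0],[0,0,0]],"spin":[0,0],"gripper":[0.23,0.23]}'|grep -E "^force|eef";python3 -m creep '{"translation":[[-0.07,-0.5,0],[0,0,0]],"spin":[0,0],"gripper":[0.23,0.23]}'|grep -E "^force|eef"
```

```text
eef_pos: [0.5825, 0.0252, 0.0166]
force: [-0.7, 3.9, 1.3]
eef_pos: [0.5825, 0.025, 0.0166]
force: [-1.1, 6.2, 0.2]
```

Contact at ~6 N: the board is flush to the side fence. Now I push the bars alone, with the tips just above the board.

```bash
python3 -m creep '{"translation":[[0.5,4,0],[0,0,4],[0,0,0],[-0.4,-3,0],[-0.2,-1.5,0],[-0.14,-1,0],[0,0,0]],"spin":[0,0,0,0,0,0,0],"gripper":[0.23,0.23,0.23,0.23,0.23,0.23,0.23]}'|grep -E "^force|eef"; python3 -m creep '{"translation":[[-0.07,-0.5,0],[0,0,0]],"spin":[0,0],"gripper":[0.23,0.23]}'|grep -E "^force|eef";python3 -m creep '{"translation":[[-0.07,-0.5,0],[0,0,0]],"spin":[0,0],"gripper":[0.23,0.23]}'|grep -E "^force|eef"
```

```text
eef_pos: [0.5822, 0.0241, 0.0206]
force: [-1.4, 9.2, 1.5]
eef_pos: [0.5822, 0.024, 0.0207]
force: [-2.9, 11.3, 1.4]
eef_pos: [0.5822, 0.024, 0.0207]
force: [-2.7, 14.4, 2.5]
```

```bash
python3 -m creep '{"translation":[[1,7,0],[1,7,0],[0,10,30],[0,40,30],[0,45,0],[0,45,0],[0,40,0],[0,0,0]],"spin":[0,0,0,0.14,0.14,0.14,0.14,0],"gripper":[0.23,0.23,0.23,0.23,0.2,0.15,0.12,0.12]}'; python3 - <<'E'
from fit import *
f=cams.grab_frame("top");im=f["img"];np.save("t6.npy",im)
cv2.imwrite("pics/t6.png",cv2.resize(im[140:235,290:400,::-1],None,fx=7,fy=7,interpolation=cv2.INTER_CUBIC))
hsv=cv2.cvtColor(im,cv2.COLOR_RGB2HSV)
m=cv2.inRange(hsv,(50,90,30),(90,255,255));m[:, :300]=0;m[:,400:]=0;m[:140]=0;m[240:]=0
c=max(cv2.findContours(m,0,2)[0],key=cv2.contourArea);r=cv2.minAreaRect(c);print("green",r,[atz(f,p,.046).round(4).tolist() for p in cv2.boxPoints(r)])
# subpixel edges: sample gradient max along normals of model lines using luminance
g=cv2.cvtColor(im,cv2.COLOR_RGB2GRAY).astype(np.float32)
P=np.array([.633,-.0466,-.1398])
def w(x,y,z,P=P):
    c,s=np.cos(P[2]),np.sin(P[2]);return np.array([P[0]+c*x-s*y,P[1]+s*x+c*y,z])
def edge(a,b,n,z,rng=.008):
    out=[]
    for k in np.linspace(.1,.9,15):
        q=np.array(a)*(1-k)+np.array(b)*k; d=np.arange(-rng,rng,.0003)
        uv=proj(f,[w(q[0]+n[0]*t,q[1]+n[1]*t,z) for t in d]).astype(np.float32)
        v=cv2.remap(g,uv[:,:1],uv[:,1:],cv2.INTER_CUBIC).ravel();gr=np.abs(np.gradient(cv2.GaussianBlur(v,(1,7),0)))if 0 else np.abs(np.gradient(np.convolve(v,np.ones(5)/5,'same')));gr[:6]=0;gr[-6:]=0
        out.append((k,d[gr.argmax()]))
    out=np.array(out);L=np.linalg.norm(np.subtract(b,a))
    p=np.polyfit(out[:,0],out[:,1],1);res=out[:,1]-np.polyval(p,out[:,0]);ok=abs(res)<2*np.median(abs(res))+.0005
    p=np.polyfit(out[ok,0],out[ok,1],1)
    return "off mm %.2f slope deg %.2f res %.2f"%(1e3*np.polyval(p,.5),np.degrees(p[0]/L),1e3*res[ok].std())
print("plate left",edge((.014,.122),(-.132,.122),(0,1),.014))
print("plate front",edge((-.132,.122),(-.132,.047),(1,0),.014))
print("slot left",edge((-.065,.047),(-.132,.047),(0,1),.014))
print("slot right",edge((-.065,.009),(-.132,.009),(0,1),.014))
print("side fence outer top",edge((.014,-.014),(-.104,-.014),(0,1),.044,.006))
print("side fence inner top",edge((0,0),(-.104,0),(0,1),.044,.006))
E
```

```text
t: 16.05
eef_pos: [0.5844, 0.2203, 0.0807]
ee_rot: [-3.14, -0.0, -1.142]
force: [0.1, -1.1, -0.2]
width: 0.0108
gripper_force: 0.0
green ((357.1600036621094, 194.87997436523438), (29.981327056884766, 24.607318878173828), 8.13010311126709) [[0.559, 0.0198, 0.046], [0.6046, 0.0128, 0.046], [0.5971, -0.0416, 0.046], [0.5517, -0.0342, 0.046]]
plate left off mm -0.14 slope deg 0.02 res 0.31
plate front off mm 1.40 slope deg 0.24 res 0.29
slot left off mm 2.53 slope deg -7.34 res 0.85
slot right off mm 1.33 slope deg -4.59 res 1.33
side fence outer top off mm 0.16 slope deg -0.14 res 0.28
side fence inner top off mm -0.58 slope deg -0.71 res 0.43
```

The plate edges confirm the corner yaw within 0.2°, and the green bar spans y 0.4–55 mm, so it is flush with the side fence. Next is the end paddle, 52 mm wide, on the −x side.

```bash
python3 -m creep '{"translation":[[-9,-30,0],[-10,-31,0],[-10,-32,0],[-10,-32,0],[-10,-32,0],[-10,-32,0],[-9,-30,0],[0,0,0]],"spin":[0.1444,0.1444,0.1444,0.1444,0.1444,0.1444,0.1446,0],"gripper":[0.12,0.12,0.12,0.12,0.12,0.12,0.12,0.12]}'; python3 -m creep '{"translation":[[0,0,-20],[0,0,-20],[0,0,0],[0,0,0]],"spin":[0,0,0,0],"gripper":[0.12,0.12,0.12,0.12]}'
```

```text
t: 16.9
eef_pos: [0.5136, -0.0069, 0.0804]
ee_rot: [3.141, 0.002, -0.139]
force: [0.0, 0.4, 0.5]
width: 0.0105
gripper_force: 0.0
t: 17.3
eef_pos: [0.5158, -0.0036, 0.0406]
ee_rot: [3.141, 0.001, -0.141]
force: [-0.1, -0.2, 0.4]
width: 0.0106
gripper_force: 0.0
```

```bash
python3 -m creep '{"translation":[[0.7,4.5,-12],[0,0,-8],[0,0,-4],[0,0,0],[0,0,0]],"spin":[0,0,0,0,0],"gripper":[0.12,0.12,0.12,0.12,0.12]}'; python3 -m creep '{"translation":[[5,-0.7,0],[5,-0.7,0],[5,-0.7,0],[5,-0.7,0],[4,-0.55,0],[0,0,0]],"spin":[0,0,0,0,0,0],"gripper":[0.12,0.12,0.12,0.12,0.12,0.12]}'
```

```text
t: 17.8
eef_pos: [0.5167, 0.0014, 0.0166]
ee_rot: [3.141, 0.0, -0.14]
force: [0.8, 0.7, 0.1]
width: 0.0104
gripper_force: 0.0
t: 18.4
eef_pos: [0.5414, -0.002, 0.0165]
ee_rot: [-3.142, -0.0, -0.14]
force: [-0.3, 0.0, -0.1]
width: 0.0105
gripper_force: 0.0
```

```bash
python3 -m creep '{"translation":[[4,-0.56,0],[4,-0.56,0],[4,-0.56,0],[3,-0.42,0],[0,0,0]],"spin":[0,0,0,0,0],"gripper":[0.12,0.12,0.12,0.12,0.12]}'; for i in 1; do python3 -m creep '{"translation":[[1,-0.14,0],[1,-0.14,0],[0,0,0]],"spin":[0,0,0],"gripper":[0.12,0.12,0.12]}'|grep -E "^force|eef";python3 -m creep '{"translation":[[1,-0.14,0],[0,0,0]],"spin":[0,0],"gripper":[0.12,0.12]}'|grep -E "^force|eef";python3 -m creep '{"translation":[[1,-0.14,0],[0,0,0]],"spin":[0,0],"gripper":[0.12,0.12]}'|grep -E "^force|eef"; done
```

```text
t: 18.9
eef_pos: [0.5556, -0.0041, 0.0164]
ee_rot: [3.141, 0.001, -0.14]
force: [-0.9, 0.2, -0.6]
width: 0.0107
gripper_force: 0.5
eef_pos: [0.5581, -0.0044, 0.0166]
force: [-0.7, -0.5, -1.5]
eef_pos: [0.5586, -0.0046, 0.0166]
force: [-1.2, 0.0, 0.4]
eef_pos: [0.5596, -0.0047, 0.0166]
force: [-0.9, 0.3, -1.0]
```

```bash
python3 -m creep '{"translation":[[1,-0.14,0],[0,0,0]],"spin":[0,0],"gripper":[0.12,0.12]}'|grep -E "^force|eef";python3 -m creep '{"translation":[[1,-0.14,0],[0,0,0]],"spin":[0,0],"gripper":[0.12,0.12]}'|grep -E "^force|eef";python3 -m creep '{"translation":[[0.7,-0.1,0],[0,0,0]],"spin":[0,0],"gripper":[0.12,0.12]}'|grep -E "^force|eef"; python3 -m creep '{"translation":[[0.7,-0.1,0],[0,0,0]],"spin":[0,0],"gripper":[0.12,0.12]}'|grep -E "^force|eef"
```

```text
eef_pos: [0.5611, -0.0047, 0.0166]
force: [0.1, -0.5, -0.1]
eef_pos: [0.5615, -0.005, 0.0165]
force: [-1.7, 1.6, 0.7]
eef_pos: [0.5617, -0.0051, 0.0165]
force: [-4.0, 1.3, 2.7]
eef_pos: [0.5618, -0.0052, 0.0164]
force: [-6.7, 2.3, 3.6]
```

```bash
python3 -m creep '{"translation":[[-5,0.7,0],[0,0,4],[0,0,0],[3,-0.42,0],[2,-0.28,0],[1,-0.14,0],[0,0,0]],"spin":[0,0,0,0,0,0,0],"gripper":[0.12,0.12,0.12,0.12,0.12,0.12,0.12]}'|grep -E "^force|eef"; python3 -m creep '{"translation":[[1,-0.14,0],[0,0,0]],"spin":[0,0],"gripper":[0.12,0.12]}'|grep -E "^force|eef";python3 -m creep '{"translation":[[0.7,-0.1,0],[0,0,0]],"spin":[0,0],"gripper":[0.12,0.12]}'|grep -E "^force|eef"
```

```text
eef_pos: [0.5629, -0.0053, 0.0205]
force: [-6.3, 2.9, 7.0]
eef_pos: [0.5629, -0.0054, 0.0204]
force: [-10.5, 5.4, 10.0]
eef_pos: [0.5629, -0.0054, 0.0203]
force: [-12.3, 6.4, 12.3]
```

```bash
python3 -m creep '{"translation":[[-5,0.7,0],[0,0,2.5],[0,0,0],[3,-0.42,0],[2,-0.28,0],[0,0,0]],"spin":[0,0,0,0,0,0],"gripper":[0.12,0.12,0.12,0.12,0.12,0.12]}'|grep -E "^force|eef"; python3 -m creep '{"translation":[[0.5,-0.07,0],[0,0,0]],"spin":[0,0],"gripper":[0.12,0.12]}'|grep -E "^force|eef"
```

```text
eef_pos: [0.5629, -0.0057, 0.0224]
force: [-10.5, 5.4, 7.4]
eef_pos: [0.5629, -0.0057, 0.0223]
force: [-11.9, 5.7, 8.1]
```

```bash
python3 -m creep '{"translation":[[-8,1.1,0],[-4,0.5,20],[0,0,40],[5,45,0],[5,45,0],[5,45,0],[5,45,0],[0,0,0]],"spin":[0,0,0,-0.14,-0.14,-0.14,-0.14,0],"gripper":[0.12,0.12,0.12,0.3,0.6,1,1,1]}'; python3 - <<'E'
from fit import *
t=cams.grab_frame("top");s=cams.grab_frame("scene")
np.savez("v7.npz",t=t["img"],s=s["img"])
a=cv2.resize(t["img"][150:220,325:395,::-1],(400,400),interpolation=cv2.INTER_CUBIC)
b=cv2.resize(s["img"][165:225,250:350,::-1],(400,240),interpolation=cv2.INTER_CUBIC)
v=np.zeros((600,800,3),np.uint8);v[:400,:400]=a;v[:240,400:]=b
# predicted outlines on second copies
P=np.array([.633,-.0466,-.14])
def w(x,y,z):
    c,d=np.cos(P[2]),np.sin(P[2]);return [P[0]+c*x-d*y,P[1]+d*x+c*y,z]
for nm,q in[("board top",[(0,0,.018),(-.067,0,.018),(-.067,.057,.018),(0,.057,.018)]),("green top",[(0,0,.046),(-.064,0,.046),(-.064,.054,.046),(0,.054,.046)])]:
    print(nm,((proj(t,[w(*p) for p in q])-[325,150]+.5)*400/70).round().tolist(),((proj(s,[w(*p) for p in q])-[250,165]+.5)*4+[400,0]).round().tolist())
cv2.imwrite("pics/v7.png",v)
im=t["img"];hsv=cv2.cvtColor(im,cv2.COLOR_RGB2HSV)
m=cv2.inRange(hsv,(50,90,30),(90,255,255));m[:, :300]=0;m[:,400:]=0;m[:140]=0;m[240:]=0
c=max(cv2.findContours(m,0,2)[0],key=cv2.contourArea);r=cv2.minAreaRect(c);print("green",r,[atz(t,p,.046).round(4).tolist() for p in cv2.boxPoints(r)],atz(t,r[0],.046))
E
```

```text
t: 23.1
eef_pos: [0.5759, 0.1809, 0.0832]
ee_rot: [-3.139, -0.001, -0.702]
force: [0.5, -1.0, -0.4]
width: 0.0449
gripper_force: 0.0
board top [[276.0, 115.0], [253.0, 310.0], [81.0, 285.0], [107.0, 90.0]] [[537.0, 120.0], [626.0, 143.0], [575.0, 172.0], [484.0, 147.0]]
green top [[294.0, 93.0], [271.0, 286.0], [104.0, 261.0], [129.0, 69.0]] [[538.0, 78.0], [624.0, 100.0], [575.0, 126.0], [487.0, 103.0]]
green ((358.8599853515625, 179.97999572753906), (29.981327056884766, 24.324474334716797), 8.13010311126709) [[0.587, 0.0163, 0.046], [0.6325, 0.0093, 0.046], [0.625, -0.0454, 0.046], [0.5796, -0.038, 0.046]] [ 0.60595935 -0.01444414  0.046     ]
```

View pics/v7.png

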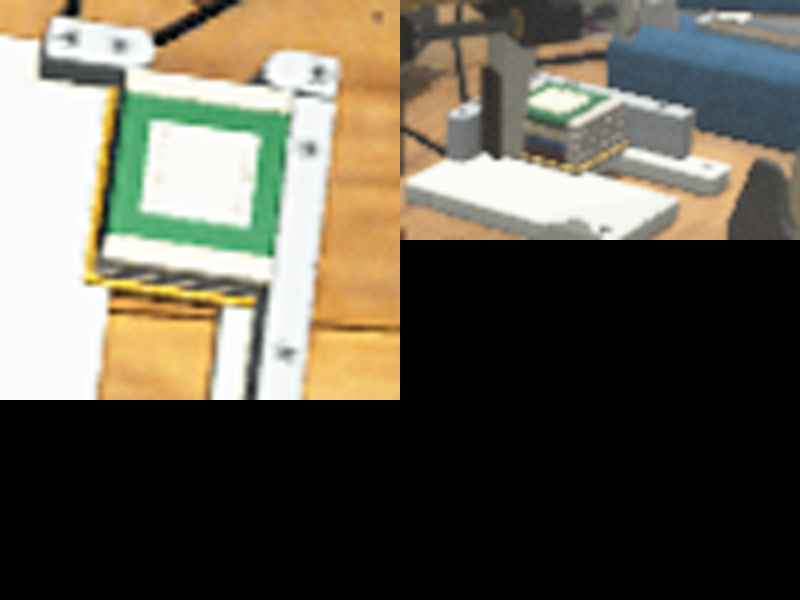

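The top crop shows one neat pile, green top edge at (128,70)–(292,93) as predicted for flush, with an even gold margin on the left and front; in the scene crop the stack stands straight. Now I grip it by its ends through the slots.

```bash
python3 -m creep '{"translation":[[4,-25,0],[4,-29,0],[4,-29,0],[4,-29,0],[4,-29,0],[4,-29,0],[4,-25,0],[0,0,0]],"spin":[-0.1444,-0.1444,-0.1444,-0.1444,-0.1444,-0.1444,-0.1446,0],"gripper":[1,1,1,1,1,1,1,1]}'; python3 -m creep '{"translation":[[0,0,-10],[0,0,-10],[0,0,0],[0,0,0]],"spin":[0,0,0,0],"gripper":[1,1,1,1]}'
```

```text
t: 24.0
eef_pos: [0.6018, -0.0229, 0.0829]
ee_rot: [3.141, -0.0, -1.718]
force: [-0.9, 0.1, 0.7]
width: 0.0876
gripper_force: 0.0
t: 24.4
eef_pos: [0.6018, -0.0185, 0.0624]
ee_rot: [3.14, -0.001, -1.709]
force: [-0.3, 1.0, -0.7]
width: 0.0875
gripper_force: 0.0
```

```bash
python3 -m creep '{"translation":[[1.9,4.3,-5],[0,0,-8],[0,0,0],[0,0,0]],"spin":[0,0,0,0],"gripper":[1,1,1,1]}'
```

```text
t: 24.8
eef_pos: [0.6039, -0.0146, 0.0497]
ee_rot: [3.141, -0.0, -1.71]
force: [0.2, 0.2, 0.0]
width: 0.0876
gripper_force: 0.0
```

```bash
python3 -m creep '{"translation":[[0,0,-12],[0,0,-12],[0,0,-10],[0,0,-6],[0,0,-3],[0,0,0]],"spin":[0,0,0,0,0,0],"gripper":[1,1,1,1,1,1]}'; python3 -m creep '{"translation":[[0,0,0],[0,0,0],[0,0,0],[0,0,0],[0,0,0]],"spin":[0,0,0,0,0],"gripper":[0.88,0.82,0.78,0.74,0.65]}' 15
```

```text
t: 25.4
eef_pos: [0.6039, -0.0148, 0.0064]
ee_rot: [3.141, -0.0, -1.711]
force: [-0.2, 0.3, -0.2]
width: 0.0876
gripper_force: 0.0
t: 25.9
eef_pos: [0.6037, -0.0146, 0.0073]
ee_rot: [3.141, -0.0, -1.711]
force: [-2.2, 0.9, 3.4]
width: 0.0666
gripper_force: 15.0
```

```bash
python3 -m creep '{"translation":[[0,0,2],[0,0,3],[0.15,1,10],[0.15,1,20],[0,0,25],[0,0,20],[0,0,0]],"spin":[0,0,0,0,0,0,0],"gripper":[0.65,0.65,0.65,0.65,0.65,0.65,0.65]}' 20; python3 - <<'E'
from h import *
f=cams.grab_frame("top");s=cams.grab_frame("scene")
np.savez("v8.npz",t=f["img"],s=s["img"])
from scipy.optimize import least_squares
im=f["img"];r=cv2.cvtColor(im,cv2.COLOR_RGB2HSV)
sat=im[...,0].astype(np.float32)-im[...,1]   # redness
blue=im[...,2].astype(np.float32)            # white vs wood
def w(x,y,z,P):
    c,d=np.cos(P[2]),np.sin(P[2]);return [P[0]+c*x-d*y,P[1]+d*x+c*y,z]
def samp(g,a,b,n,z,P,rng=.007):
    o=[]
    for k in np.linspace(.1,.9,9):
        q=np.array(a)*(1-k)+np.array(b)*k;d=np.arange(-rng,rng,.0002)
        uv=proj(f,[w(q[0]+n[0]*t,q[1]+n[1]*t,z,P) for t in d]).astype(np.float32)
        v=cv2.remap(g,uv[:,:1],uv[:,1:],cv2.INTER_LINEAR).ravel()
        gr=np.abs(np.gradient(np.convolve(v,np.ones(7)/7,'valid')));o.append((k,d[3+gr.argmax()]))
    o=np.array(o);L=np.linalg.norm(np.subtract(b,a));p=np.polyfit(o[:,0],o[:,1],1)
    return round(1e3*np.median(o[:,1]),2),round(np.degrees(p[0]/L),1)
P=[.634,.2193,-.0134]
print("left outer top",samp(sat,(.036,.034),(-.036,.034),(0,1),.044,P))
print("left inner top",samp(blue,(.02,.031),(-.02,.031),(0,1),.009,P))
print("right outer bottom",samp(sat,(.036,-.034),(-.036,-.034),(0,1),.0,P))
print("right outer top",samp(sat,(.036,-.034),(-.036,-.034),(0,1),.044,P))
print("right inner top",samp(blue,(.0,-.031),(-.02,-.031),(0,1),.044,P))
print("pad far",samp(blue,(.026,.02),(.026,-.02),(1,0),.009,P))
print("pad near",samp(blue,(-.026,.02),(-.026,-.02),(1,0),.009,P))
for c in("top","scene"): print([(np.round(x["centre"],4),round(x["confidence"],2)) for x in nets.pinpoint(c,"gift_box")[:1]])
E
```

```text
t: 26.6
eef_pos: [0.607, -0.0123, 0.0912]
ee_rot: [-3.135, 0.002, -1.71]
force: [0.7, 0.3, -0.3]
width: 0.0665
gripper_force: 20.0
left outer top (np.float64(0.2), np.float64(-3.8))
left inner top (np.float64(2.2), np.float64(6.7))
right outer bottom (np.float64(2.0), np.float64(-5.8))
right outer top (np.float64(4.4), np.float64(4.0))
right inner top (np.float64(0.6), np.float64(25.3))
pad far (np.float64(-2.8), np.float64(-2.8))
pad near (np.float64(1.0), np.float64(2.3))
[]
[(array([ 0.6321,  0.2228, -0.0014]), 0.65)]
```

```bash
python3 - <<'E'
from h import *
f=cams.grab_frame("top");f["img"]=np.load("top.npy")
im=f["img"]
sat=im[...,0].astype(np.float32)-im[...,1];blue=im[...,2].astype(np.float32)
def w(x,y,z,P):
    c,d=np.cos(P[2]),np.sin(P[2]);return [P[0]+c*x-d*y,P[1]+d*x+c*y,z]
def samp(nm,g,a,b,n,z,P,rng=.006):
    o=[]
    for k in np.linspace(.1,.9,9):
        q=np.array(a)*(1-k)+np.array(b)*k;d=np.arange(-rng,rng,.0002)
        uv=proj(f,[w(q[0]+n[0]*t,q[1]+n[1]*t,z,P) for t in d]).astype(np.float32)
        v=cv2.remap(g,uv[:,:1],uv[:,1:],cv2.INTER_LINEAR).ravel()
        gr=np.abs(np.gradient(np.convolve(v,np.ones(7)/7,'valid')));o.append((k,d[3+gr.argmax()]))
    o=np.array(o);L=np.linalg.norm(np.subtract(b,a));p=np.polyfit(o[:,0],o[:,1],1)
    print(nm,round(1e3*np.median(o[:,1]),2),round(np.degrees(p[0]/L),1),(o[:,1]*1e3).round(1).tolist())
P=[.634,.2193,-.0134]
samp("left outer top",sat,(.036,.034),(-.036,.034),(0,1),.044,P)
samp("pad/left wall",blue,(.02,.031),(-.02,.031),(0,1),.009,P)
samp("right outer bottom",sat,(.036,-.034),(-.036,-.034),(0,1),.0,P)
samp("right inner top",blue,(.02,-.031),(-.02,-.031),(0,1),.044,P)
samp("pad far",blue,(.026,.02),(.026,-.02),(1,0),.009,P)
samp("pad near",blue,(-.026,.02),(-.026,-.02),(1,0),.009,P)
samp("far top L",sat,(.039,.033),(.039,.023),(1,0),.044,P)
samp("far top R",sat,(.039,-.033),(.039,-.023),(1,0),.044,P)
samp("near bottom L",sat,(-.039,.033),(-.039,.023),(1,0),.0,P)
samp("near bottom R",sat,(-.039,-.033),(-.039,-.023),(1,0),.0,P)
E
```

```text
left outer top 0.4 -0.5 [0.4, -3.8, 1.6, 1.2, -2.8, 0.8, -3.4, 1.8, -2.2]
pad/left wall -0.0 2.0 [-0.6, -0.8, -1.0, 1.0, -0.8, 0.6, 0.4, 0.4, -0.0]
right outer bottom 2.4 -4.0 [5.2, 5.0, 5.2, 2.8, 2.4, 2.2, 2.2, 2.0, 1.6]
right inner top -0.6 1.5 [-0.4, -0.4, -0.6, -0.8, -0.8, -0.8, -1.0, 0.6, 0.6]
pad far 1.0 -3.1 [2.4, 2.6, 2.4, 0.8, 0.6, 0.8, 1.0, 0.8, 1.2]
pad near 1.2 1.1 [1.0, 1.2, 1.0, 1.2, 1.0, 1.4, 1.6, 1.4, 1.6]
far top L 2.2 2.1 [2.0, 2.2, 2.0, 2.2, 2.0, 2.2, 2.4, 2.4, 2.2]
far top R 1.6 -1.3 [1.6, 1.6, 1.6, 1.6, 1.6, 1.6, 1.6, 1.4, 1.4]
near bottom L 3.8 20.6 [1.6, 3.8, 3.8, 3.6, 3.6, 3.8, 5.2, 5.2, 5.2]
near bottom R -2.8 24.1 [-3.0, -2.8, -3.0, -2.8, 3.0, 2.8, -1.0, 4.8, -4.8]
```

```bash
python3 -m creep '{"translation":[[2,15,0],[4,28,0],[5,36,0],[5,38,0],[5,38,0],[5,36,0],[4,26,0],[1,14,0]],"spin":[0,0.02,0.02,0.02,0.02,0.02,0.02,0],"gripper":[0.65,0.65,0.65,0.65,0.65,0.65,0.65,0.65]}'; python3 -m creep '{"translation":[[0,0,0],[0,0,0],[0,0,-10],[0,0,-8],[0,0,0],[0,0,0]],"spin":[0,0,0,0,0,0],"gripper":[0.65,0.65,0.65,0.65,0.65,0.65]}'
```

```text
t: 27.65
eef_pos: [0.6353, 0.2212, 0.086]
ee_rot: [3.141, -0.001, -1.588]
force: [-1.3, -0.6, -0.9]
width: 0.0667
gripper_force: 20.0
t: 28.25
eef_pos: [0.6353, 0.2176, 0.0685]
ee_rot: [3.141, -0.001, -1.592]
force: [0.1, 0.7, -1.4]
width: 0.0663
gripper_force: 20.0
```

```bash
python3 -m creep '{"translation":[[0,0.5,-10],[0,0,-7],[0,0,0]],"spin":[0,0,0],"gripper":[0.65,0.65,0.65]}'; python3 - <<'E'
from h import *
s=cams.grab_frame("scene");t=cams.grab_frame("top")
c=proj(s,[.635,.219,.04])[0];d=proj(t,[.635,.219,.04])[0];print(c,d)
x,y=c.astype(int);a=s["img"][y-45:y+45,max(0,x-50):x+50,::-1];a=cv2.resize(a,None,fx=5,fy=5,interpolation=cv2.INTER_CUBIC)
x,y=d.astype(int);b=t["img"][y-35:y+35,x-30:x+30,::-1];b=cv2.resize(b,(300,350),interpolation=cv2.INTER_CUBIC)
v=np.zeros((450,800,3),np.uint8);v[:a.shape[0],:a.shape[1]]=a;v[:350,500:]=b;cv2.imwrite("pics/v9.png",v)
P=[.635,.2192,-.02];x,y=c.astype(int)
w=lambda X,Y,z:[P[0]+X+.02*Y,P[1]-.02*X+Y,z]
for nm,q in[("outer top",[(.039,.034),(-.039,.034),(-.039,-.034),(.039,-.034)])]:
    print(nm,((proj(s,[w(*p,.044) for p in q])-[x-50,y-45]+.5)*5).round().tolist())
    print("bottom",((proj(s,[w(*p,.0) for p in q])-[x-50,y-45]+.5)*5).round().tolist())
E
```

```text
t: 28.55
eef_pos: [0.6345, 0.2183, 0.0504]
ee_rot: [3.139, -0.001, -1.591]
force: [-0.7, 0.4, -1.1]
width: 0.0667
gripper_force: 20.0
[225.16675302 225.29827023] [232.72004346 164.30087602]
outer top [[126.0, 231.0], [286.0, 272.0], [377.0, 210.0], [222.0, 173.0]]
bottom [[132.0, 327.0], [289.0, 371.0], [379.0, 304.0], [227.0, 265.0]]
```

View pics/v9.png

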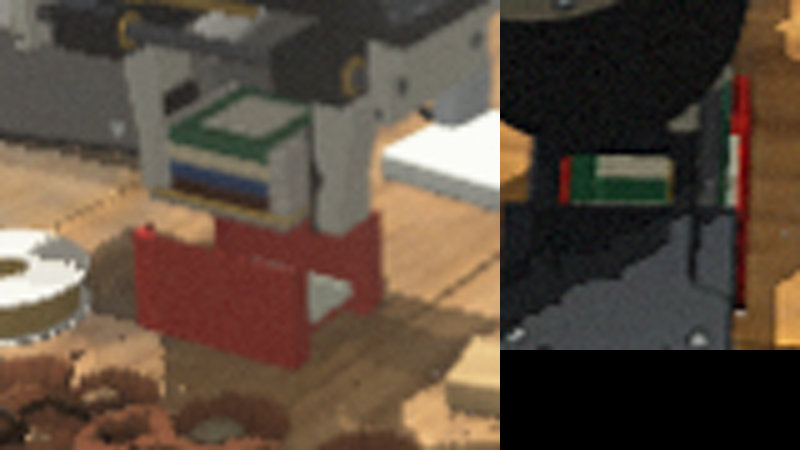

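The last view shows the held pile hovering level over the box, box near wall (137,233)–(307,275), slightly off my projection. I'll refit the box from both views numerically.

```bash
python3 - <<'E'
from h import *
from scipy.optimize import least_squares
s=cams.grab_frame("scene");t=cams.grab_frame("top")
u0=cv2.imread("pics/s1.png")
u=s["img"]
x,y=225,225
m=((u[...,0].astype(int)-u[...,1]>60)&(u[...,0]>2*u[...,1].astype(int))).astype(np.uint8);m[:,:x-50]=0;m[:,x+50:]=0;m[:y-10]=0;m[y+32:]=0
n,l,st,_=cv2.connectedComponentsWithStats(m);k=1+st[1:,4].argmax();print(st[k])
c=(l==k)
H=.044
top=[(.039,.034),(-.039,.034),(-.039,-.034),(.039,-.034)]
# s1 crop picks (scene) and t1 crop picks (top)
S=[((.039,.034,H),(5,203)),((-.039,.034,H),(158,235)),((-.039,.034,0),(155,325)),((.039,.034,0),(10,290)),((.039,-.034,H),(80,156)),((-.039,-.034,H),(225,187)),((-.039,-.034,0),(222,272))]
T=[((.039,.034,H),(97,52)),((.039,-.034,H),(235,57)),((.026,.031,.009),(108,97)),((-.026,.031,.009),(105,195))]
def w(o,P):
    o=np.array(o);cc,d=np.cos(P[2]),np.sin(P[2]);return np.c_[P[0]+cc*o[:,0]-d*o[:,1],P[1]+d*o[:,0]+cc*o[:,1],o[:,2]]
so,sp=zip(*S);to,tp=zip(*T)
sp=(np.array(sp)+.5)/4.5-.5+[201,181];tp=(np.array(tp)+.5)/3.8-.5+[190,130]
rs=lambda P:proj(s,w(so,P))-sp
rt=lambda P:proj(t,w(to,P))-tp
P0=[.635,.219,-.02]
for nm,fn in[("scene",lambda P:rs(P).ravel()),("top",lambda P:rt(P).ravel()),("both",lambda P:np.r_[rs(P).ravel(),rt(P).ravel()])]:
    r=least_squares(fn,P0);print(nm,r.x.round(4),r.fun.reshape(-1,2).round(1).tolist())
# live outline: hull corners of red mask
h=cv2.convexHull(np.argwhere(c)[:,::-1].astype(np.int32));print(cv2.approxPolyDP(h,1.5,True)[:,0].tolist())
print(proj(s,w([(a,b,H) for a,b in top],P0)).round(1).tolist(),proj(s,w([(a,b,0) for a,b in top],P0)).round(1).tolist())
E
```

```text
[202 226  32  27 525]
scene [0.6325 0.2181 0.0482] [[-0.5, 0.7], [-0.9, 0.9], [0.4, 0.7], [-0.4, 0.7], [0.2, -0.9], [0.2, -1.3], [1.2, -1.3]]
top [ 0.6343  0.2196 -0.0269] [[-0.1, -0.2], [-0.0, -0.2], [0.4, -0.0], [-0.3, 0.4]]
both [0.6336 0.218  0.017 ] [[-1.0, 0.3], [-2.1, 0.9], [-0.8, 0.7], [-0.9, 0.2], [0.6, -1.2], [-0.0, -1.1], [1.0, -1.1], [-0.2, 1.0], [-0.1, -0.6], [0.6, 1.0], [1.1, 1.5]]
[[233, 252], [203, 244], [202, 226], [228, 231], [232, 235]]
[[199.8, 225.7], [231.8, 233.9], [249.9, 221.4], [219.0, 214.0]] [[201.0, 244.9], [232.4, 253.7], [250.3, 240.4], [219.9, 232.5]]
```

```bash
python3 -m creep '{"translation":[[0,0,-6],[0,0,-6],[0,0,-3],[0,0,0]],"spin":[0,0,0,0],"gripper":[0.65,0.65,0.65,0.65]}'|grep -E "eef|force"; python3 -m creep '{"translation":[[0,0,-5],[0,0,-5],[0,0,0]],"spin":[0,0,0],"gripper":[0.65,0.65,0.65]}'|grep -E "eef|force"
```

```text
eef_pos: [0.635, 0.2185, 0.0362]
force: [-0.2, -0.6, -1.6]
gripper_force: 20.0
eef_pos: [0.6349, 0.2185, 0.0261]
force: [-0.2, 0.3, -1.9]
gripper_force: 20.0
```

Entered the walls with no contact force. Continuing down.

```bash
python3 -m creep '{"translation":[[0,0,-5],[0,0,-5],[0,0,-4],[0,0,-3],[0,0,0]],"spin":[0,0,0,0,0],"gripper":[0.65,0.65,0.65,0.65,0.65]}'|grep -E "eef|force"; python3 -m creep '{"translation":[[0,0,-2.5],[0,0,-2],[0,0,-1],[0,0,0]],"spin":[0,0,0,0],"gripper":[0.65,0.65,0.65,0.65]}'|grep -E "eef|force"
```

```text
eef_pos: [0.6351, 0.2186, 0.0094]
force: [-0.3, 0.2, -1.5]
gripper_force: 20.0
eef_pos: [0.6353, 0.2188, 0.0044]
force: [-0.1, 0.2, -0.7]
gripper_force: 20.0
```

```bash
python3 -m creep '{"translation":[[0,0,-1],[0,0,0],[0,0,0]],"spin":[0,0,0],"gripper":[0.65,0.65,0.65]}'|grep -E "eef|force"; python3 -m creep '{"translation":[[0,0,-0.7],[0,0,0],[0,0,0]],"spin":[0,0,0],"gripper":[0.65,0.65,0.65]}'|grep -E "eef|force"
```

```text
eef_pos: [0.6355, 0.2189, 0.0036]
force: [0.2, -0.2, -1.7]
gripper_force: 20.0
eef_pos: [0.6354, 0.2188, 0.0028]
force: [-0.3, -0.5, -1.2]
gripper_force: 20.0
```

```bash
python3 -m creep '{"translation":[[0,0,-0.7],[0,0,0],[0,0,0]],"spin":[0,0,0],"gripper":[0.65,0.65,0.65]}'|grep -E "eef|force"; python3 -m creep '{"translation":[[0,0,-0.6],[0,0,0],[0,0,0]],"spin":[0,0,0],"gripper":[0.65,0.65,0.65]}'|grep -E "eef|force"
```

```text
eef_pos: [0.6355, 0.2189, 0.0023]
force: [-0.3, -0.1, 0.4]
gripper_force: 20.0
eef_pos: [0.6356, 0.2189, 0.0023]
force: [-2.5, -0.3, 4.8]
gripper_force: 20.0
```

Seated on the pad. Releasing and withdrawing straight up.

```bash
python3 -m creep '{"translation":[[0,0,0],[0,0,0],[0,0,0],[0,0,0],[0,0,5],[0,0,15],[0,0,30],[0,0,40]],"spin":[0,0,0,0,0,0,0,0],"gripper":[0.78,0.82,0.88,0.9,0.9,0.9,0.9,0.9]}'; python3 -m creep '{"translation":[[-10,-40,30],[-10,-45,0],[-10,-45,0],[-10,-45,0],[0,-40,0],[0,0,0],[0,0,0]],"spin":[0,0,0,0,0,0,0],"gripper":[0.9,0.9,0.9,0.9,0.9,0.9,0.9]}'; python3 - <<'E'
from h import *
for c in("top","scene"):
    f=cams.grab_frame(c);cv2.imwrite(f"pics/end_{c}.png",f["img"][:,:,::-1])
    for n in["gift_box","gold_board","bar_brown","bar_blue","bar_cream","bar_green","ribbon_spool","red_marker"]:
        print(c,n,[(np.round(x["centre"],4).tolist(),round(x["confidence"],2)) for x in nets.pinpoint(c,n)[:1]])
    if c=="top":
        im=f["img"];hsv=cv2.cvtColor(im,cv2.COLOR_RGB2HSV);m=cv2.inRange(hsv,(50,90,30),(90,255,255));m[:,280:]=0;m[:,:200]=0;m[:130]=0;m[220:]=0
        k=cv2.findContours(m,0,2)[0]
        if k:
            k=max(k,key=cv2.contourArea);r=cv2.minAreaRect(k);print(r,atz(f,r[0],.041).round(4),cv2.contourArea(k))
E
```

```text
t: 32.35
eef_pos: [0.6346, 0.2182, 0.092]
ee_rot: [3.139, -0.002, -1.591]
force: [1.7, -0.2, -0.1]
width: 0.0786
gripper_force: 0.0
t: 33.05
eef_pos: [0.596, 0.0036, 0.1224]
ee_rot: [-3.14, 0.0, -1.593]
force: [0.5, 0.6, 0.0]
width: 0.0788
gripper_force: 0.0
top gift_box []
top gold_board [([0.6323, -0.0455, 0.0134], 0.5)]
top bar_brown []
top bar_blue []
top bar_cream []
top bar_green [([0.6319, -0.0483, 0.0131], 0.49)]
top ribbon_spool []
top red_marker []
scene gift_box [([0.6363, 0.2211, 0.0004], 0.59)]
scene gold_board []
scene bar_brown []
scene bar_blue []
scene bar_cream []
scene bar_green [([0.6327, 0.2157, 0.0345], 0.87)]
scene ribbon_spool [([0.7304, 0.261, -0.0014], 0.7)]
scene red_marker [([0.3358, 0.249, -0.0011], 0.8)]
```

```bash
python3 -c "
from station import arm; print(arm.job_done())"
```

```text
the job is handed in; nothing more can be done
None
```

The pile was squared flush against both fences, lowered into the gift box and released on the pad without a drop there (it did drop about 4 mm when first set down on the corner plate), and I handed the job in at about 33 s. The network put the green bar at the height expected for a flat stack. I had no picture views left for a final look inside the box. The spool and the marker were found where they started; the praline was never detected by the network, but I kept the arm well clear of it.

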